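# Lock the sander spindle for a sleeve change

## Robot

A 6-joint arm with a two-finger parallel gripper is mounted at the origin on the work surface. World frame = base frame: x ahead of the robot, y to its left, z up, the work surface at z = 0. Lengths are in m, angles in rad, forces in N, time in s.
With the tool pointing down it reaches from about 0.425 to 0.95 m from the base axis. Payload 3.5 kg.
Tool frame: the origin (TCP) lies midway between the tips of the shut fingers; the grasp point (between the pads) lies 19 mm behind it; z points along the fingers, y is the direction in which the jaws open and shut (so a half turn about z gives the same grasp; the last joint's range is limited). The gripper opens to 85 mm and grips with 20 to 120 N. Pads are 22 mm wide; open, the fingers measure 114 mm over their backs; the gripper's body (76 mm by 85 mm) begins 54 mm behind the grasp point. The pads swing forward as they close: fully open they stand 13 mm farther back than shut.
Start: joints at [-1.363, 0.286, 1.577, -0, 1.279, -0.15], TCP at [0.236, -0.632, 0.231] pointing down, gripper open.
Joint ranges: [-2.77, 2.77], [-0.9, 2.22], [0.21, 2.48], [-1.53, 4.67], [0.24, 2.81], [-2.84, 2.84]. Speed limits (rad/s): [2.79, 2.79, 3.14, 3.14, 3.14, 3.14].

## Interface

Orientations are given as a rotation vector (axis times angle).
In Python, from rig import state, vision, workorder gives the robot as it stands.
- The arm moves only by the shell command python3 -m creep 'ROWS'. ROWS is JSON, a list of rows, each a list of 7 numbers: the shift along the tool's x, y, z in mm, then the turn, a rotation vector about the tool's x, y, z in rad, then the opening, from -1 (shut) to 1 (fully open), so that 0 is half open. In form: [[x, y, z, ax, ay, az, fingers], ...]. A call has 1 to 8 rows; each row is the pose to reach, as a shift and turn from the pose measured when the call began, along the tool's axes at that moment; what a row does not reach only later rows make up. A row lasts 1/10 s, in which the tool goes at most 50 mm and 8.59 degrees, less where a joint would pass 70% of its speed; a pose out of reach is approached as far as the arm can. A call with a gripper value outside its range is refused whole. The fingers move at their own pace and stop on an object; the grip force is fixed at half the most. Time passes only in rows, so rows that repeat a pose let the fingers close. It gives the time, the measured TCP pose, the force and the opening at its end, in the units of the state.
- state(): the state, without advancing time (a new reading comes with each control period).
- vision.capture(name): name is "scene" or "side" or "wrist"; returns a dict with "frame" (400x640x3 uint8, blue, green, red), "fx", "fy", "cx", "cy" (pixels), "R" (3x3) and "t" (3): a world point X has camera coordinates R X + t. Camera axes: x right, y down, z forward; pixel columns grow to the right and rows downward; lengths in m; the calibration is good to about 2 mm. A picture is of the moment at which its call begins. There is no depth.
- workorder.finish_job(): hands the job in, once; it reports no verdict.
The state is a dict: "time": time; "q": joint angles; "joint_velocities": joint speeds; "effort": joint torques, N m; "position": TCP position; "eef_rot": TCP orientation; "contact_force": force on the tool from outside, world axes, zero at the start; "torque": the same for the moment, N m; "gripper_width": finger opening in m.
Only numpy, scipy, OpenCV 4.12 (cv2) and the standard library are available. Lean on these libraries where they do the work, as an engineer would, in place of code of your own. Each camera call takes 0.05 s, during which the arm holds its last target.

## Task

Lock the spindle of the low plywood sander for a sleeve change: with your fingertips push the brass pin round until the slot across the disc lines up with the steel locking bar, then gently push the red plate so that the bar goes right through the disc and fully home in the far bracket, and let go. Only push, do not pinch or lift anything, and leave the sanding sleeve, the dark wood blank and the glue bottle where they stand.

Things in the scene. Friction and masses are not known exactly. Their poses are not given: they have to be found in the camera images.
- sander: Fixed low plywood box, its flat top 45 mm above the bench. Origin on the bench exactly under the spindle axis; z is up, y is the direction in which the locking bar slides home. In its frame the box spans x -105 to 175, y -290 to 105 mm.
- far_bracket (a point): Centre of the top of the far bracket, a dark steel bridge that takes the bar's nose, 73 mm above the bench, 53 mm wide (sander x), at y 50 to 72 mm in the sander's frame. A like bridge of the same height guides the bar on the disc's other side, at y -90 to -58 mm.
- disc_center (a point): Centre of the upper face of the aluminium disc, on the spindle axis, 70 mm above the bench. Diameter 90 mm. It turns freely both ways about the vertical with light friction (about 2.5 N at the pin) and stays where it is left. A straight slot 26 mm wide, 16 mm deep, runs right across it through its centre, mouths flared to 36 mm.
- disc (a joint): Turn of the disc, rad, counter-clockwise from above: the angle of the brass pin about the spindle axis from the sander's x axis. The slot is square to the line from axis to pin, so it lines up with the bar at 0 and equally at pi. The bar's round nose straightens an error of up to about 0.1. At the start 0.55 to 2.59 (pin on the far bracket's side).
- lock_bar (a joint): How far the bar has slid towards the far bracket, m: 0 to 0.012 at the start, 0.132 fully home at its end stop. It slides along the sander's y axis against about 3 N of friction and stays where it is left. Steel, 20 mm wide, 12 mm thick, round nose; a misaligned disc blocks it at the disc's rim.
- drive_pin (a point): The brass pin that stands up from the disc, 29 mm from the spindle axis: 12 mm in diameter, free from the disc's face (70 mm above the bench) to its top (106 mm above the bench). The point is on the pin's axis, 88 mm above the bench.
- bar_tip (a point): Front end of the bar's round nose, at mid thickness, 62 mm above the bench. Along the sander's y axis it is at -66 mm when the bar reads 0 and at +66 mm, inside the far bracket, when home.
- push_plate (a point): Centre of the rear face (the face to push on) of the red upright plate at the bar's rear end, 87 mm above the bench. The plate is 46 mm wide, 12 mm thick and reaches from 50 to 106 mm above the bench; its rear face looks along the sander's -y axis and lies 177 mm behind the bar's nose.
- sleeve_center (a point): Centre of the loose reddish-brown sanding sleeve, an upright tube 52 mm in diameter and 75 mm tall, standing on the sander's top. Not to be disturbed.
- blank_center (a point): Centre of the loose dark wood blank, 32 x 105 x 20 mm, lying on the sander's top. Not to be disturbed.
- glue_center (a point): Point 80 mm up on the axis of the loose white glue bottle with red cap, 56 mm in diameter and about 160 mm tall, standing on the bench beyond the far bracket. Not to be disturbed.

How it is judged:
By the outcome, as a careful person would: the job done as asked, in the order asked, and still so for the second after the job is handed in, with the robot touching nothing.
It also fails if it takes over 56 s, if anything falls off the work surface, if the arm or the gripper's body presses on something with over 40 N, if the wrist force passes 120 N, or if a joint passes its speed limit or range.

## Working session

There is one attempt and no reset: what is moved stays moved. The work goes in short steps, Python scripts to look and compute and a shell command to move; the robot and the scene stay as the last step left them, time stands still between calls to the robot, and variables do not carry over. Pictures are saved under pics/ and viewed, and the job is handed in when it is done.

```bash
ls; mkdir -p pics; python3 - <<'E'
from rig import state, vision, workorder
import cv2
s=state(); print(s)
for n in ["scene","side","wrist"]:
    c=vision.capture(n); cv2.imwrite(f"pics/{n}0.png",c["frame"]); print(n,c["fx"],c["fy"],c["cx"],c["cy"],c["R"],c["t"])
E
```

```text
pics
{'time': 0.0, 'q': array([-1.36299293e+00,  2.87196806e-01,  1.57818922e+00,  1.88956341e-05,
        1.27858473e+00, -1.50014478e-01]), 'joint_velocities': array([-0.00034981,  0.00012894,  0.00101522,  0.00023884,  0.00152923,
        0.00033821]), 'effort': array([ 1.70171870e-05, -4.05984664e+01, -2.92625266e+01, -1.46999441e-04,
        5.85648901e-03,  3.24617837e-06]), 'position': array([ 0.23629156, -0.63158797,  0.22991979]), 'eef_rot': array([-3.08910977e+00, -5.58633810e-01,  7.94596570e-05]), 'contact_force': array([-0.29469511, -0.61876526,  0.05991931]), 'torque': array([ 0.00583481, -0.00706604, -0.01437845]), 'gripper_width': 0.0856118840459784}
scene 383.4635594308835 383.4635594308835 313.8218501543312 204.12235593411853 [[ 0.5394064   0.84203489  0.00424031]
 [ 0.59566357 -0.37801228 -0.70872535]
 [-0.59516858  0.38481679 -0.70547176]] [-0.40255766 -0.26271191  1.10557964]
side 426.7695732078763 426.7695732078763 315.7420787296397 197.30015905626044 [[-0.88549885 -0.46453694  0.00985947]
 [-0.33175512  0.61724912 -0.71340176]
 [ 0.32531572 -0.63498737 -0.7006859 ]] [0.57517914 0.20547861 0.68571855]
wrist 277.41191584603473 277.41191584603473 319.11226368106446 198.0611519099446 [[ 0.35051205 -0.93655627 -0.00191021]
 [-0.90429262 -0.33896652  0.2595314 ]
 [-0.24371326 -0.0892415  -0.96573278]] [-0.67439324 -0.03359622  0.37853938]
```

View pics/scene0.png

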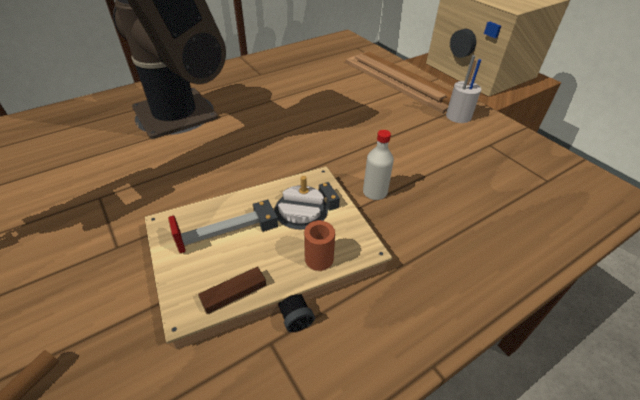

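View pics/side0.png

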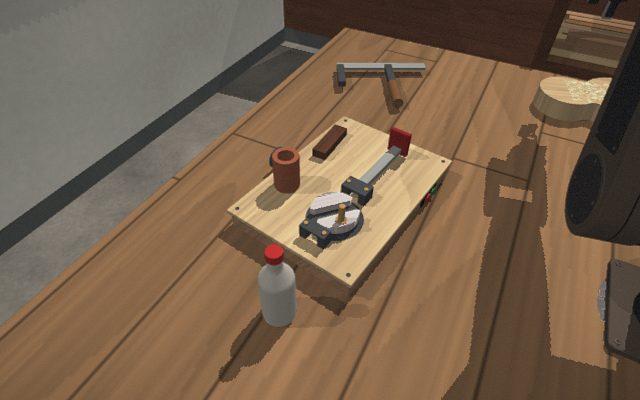

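View pics/wrist0.png

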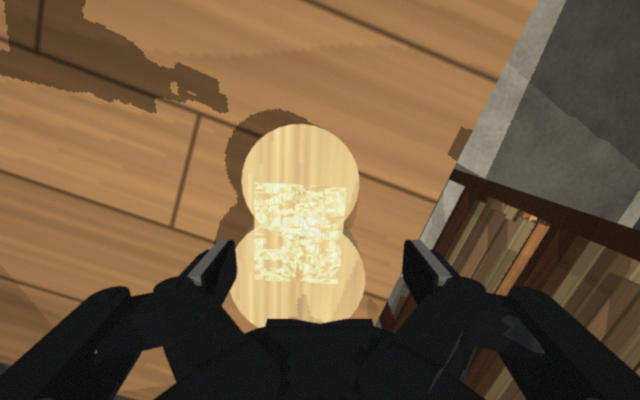

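```bash
cat > h.py <<'E'
import numpy as np, cv2
from rig import state, vision
def ray(c,u,v):
    R=np.array(c["R"]);t=np.array(c["t"]);d=R.T@np.array([(u-c["cx"])/c["fx"],(v-c["cy"])/c["fy"],1.]);return -R.T@t,d
def onz(c,u,v,z):
    o,d=ray(c,u,v);return o+d*(z-o[2])/d[2]
def proj(c,X):
    p=np.array(c["R"])@np.array(X)+np.array(c["t"]);return np.array([c["fx"]*p[0]/p[2]+c["cx"],c["fy"]*p[1]/p[2]+c["cy"]])
def tri(c1,p1,c2,p2):
    A=[];b=[]
    for c,p in((c1,p1),(c2,p2)):
        o,d=ray(c,*p);d/=np.linalg.norm(d);P=np.eye(3)-np.outer(d,d);A.append(P);b.append(P@o)
    return np.linalg.lstsq(np.vstack(A),np.hstack(b),rcond=None)[0]
E
python3 - <<'E'
from h import *
a=vision.capture("scene");b=vision.capture("side")
import pickle;pickle.dump((a,b),open("cams.pkl","wb"))
A=cv2.resize(a["frame"][155:345,140:400],None,fx=3,fy=3,interpolation=cv2.INTER_CUBIC)
B=cv2.resize(b["frame"][110:300,220:460],None,fx=3,fy=3,interpolation=cv2.INTER_CUBIC)
cv2.imwrite("pics/s1.png",A);cv2.imwrite("pics/d1.png",B)
for c,n in((a,"s"),(b,"d")):
    hsv=cv2.cvtColor(c["frame"],cv2.COLOR_BGR2HSV)
    H,S,V=cv2.split(hsv)
    m=((V>170)&(H>12)&(H<30)&(S>60)&(S<150)).astype(np.uint8)
    m=cv2.morphologyEx(m,cv2.MORPH_CLOSE,np.ones((9,9)))
    cs,_=cv2.findContours(m,cv2.RETR_EXTERNAL,cv2.CHAIN_APPROX_NONE)
    k=max((q for q in cs), key=cv2.contourArea);hl=cv2.convexHull(k)
    ap=cv2.approxPolyDP(hl,6,True)[:,0];print(n,cv2.contourArea(k),ap.tolist())
    for p in ap: print(onz(c,p[0],p[1],.045).round(4))
    m=(((H<6)|(H>174))&(S>170)&(V>70)).astype(np.uint8)
    nn,_,st,ce=cv2.connectedComponentsWithStats(m)
    for i in range(1,nn):
        if st[i,4]>30: print("red",st[i],ce[i])
E
```

```text
s 24702.0 [[390, 255], [167, 340], [145, 217], [326, 167]]
[0.7498 0.1602 0.045 ]
[ 0.6923 -0.2269  0.045 ]
[ 0.4198 -0.1847  0.045 ]
[0.482  0.2017 0.045 ]
red [377 130  14  13 140] [383.43571429 135.68571429]
red [169 216  16  36 225] [175.97333333 233.38666667]
d 13161.0 [[343, 116], [451, 161], [351, 284], [227, 209]]
[ 0.6936 -0.2234  0.045 ]
[ 0.4204 -0.1797  0.045 ]
[0.4805 0.2019 0.045 ]
[0.7537 0.1596 0.045 ]
red [388 127  23  29 267] [399.05243446 138.66666667]
red [264 244  20  21 301] [273.4717608  253.63787375]
```

View pics/s1.png

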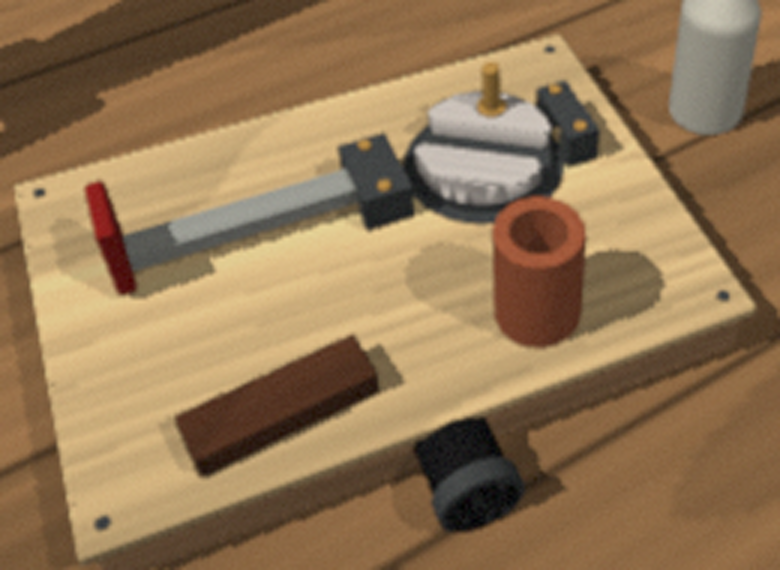

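View pics/d1.png

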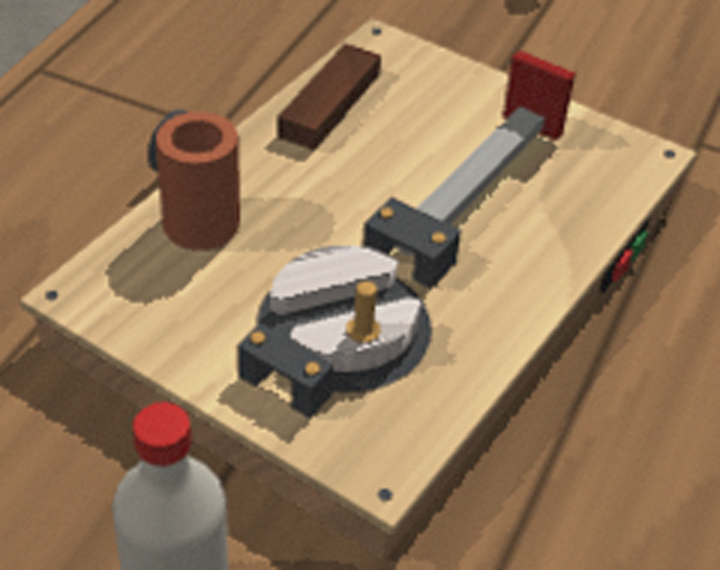

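```bash
cat > fit.py <<'E'
from h import *
import pickle
a,b=pickle.load(open("cams.pkl","rb"))
W=np.array([[.7518,.1599],[.693,-.2252],[.4201,-.1822],[.4813,.2018]])
S=np.array([[.175,.105],[.175,-.29],[-.105,-.29],[-.105,.105]])
Sc=S-S.mean(0);Wc=W-W.mean(0)
th=np.arctan2((Sc[:,0]*Wc[:,1]-Sc[:,1]*Wc[:,0]).sum(),(Sc*Wc).sum())
R=np.array([[np.cos(th),-np.sin(th)],[np.sin(th),np.cos(th)]]);o=W.mean(0)-R@S.mean(0)
def w2s(p): return R.T@(np.array(p)[:2]-o)
def s2w(p,z=None):
    q=R@np.array(p[:2])+o
    return q if z is None else np.array([*q,z])
E
python3 - <<'E'
from fit import *
print(th,o,(W-(S@R.T+o)).round(4).tolist())
p=tri(a,(303,177.5),b,(342,205.5));print("pin top",p,w2s(p)*1e3)
for c,u in((a,(303,178)),(b,(342,206))): print(w2s(onz(c,*u,.106))*1e3)
# plate corners
for c,f in((a,(140,155,[(88,186),(102,183),(134,290),(120,293)])),(b,(220,110,[(513,52),(573,72),(563,135),(506,112)]))):
    for i,(u,v) in enumerate(f[2]):
        z=.106 if i<2 else .05
        print("plate",(w2s(onz(c,f[0]+u/3,f[1]+v/3,z))*1e3).round(1))
# bracket bolts (top z .073)
for c,f in((a,(140,155,[(364,145),(384,185),(556,89),(580,125)])),(b,(220,110,[(386,212),(438,238),(258,338),(313,369)]))):
    for u,v in f[2]: print("bolt",(w2s(onz(c,f[0]+u/3,f[1]+v/3,.073))*1e3).round(1))
print("sleeve",[(w2s(onz(c,*u,.12))*1e3).round(1) for c,u in((a,(140+539/3,155+226/3)),(b,(220+199/3,110+137/3)))])
print("glue top",[(w2s(onz(c,*u,.16))*1e3).round(1) for c,u in((a,(383.4,132)),(b,(274,249)))])
E
```

```text
-0.15484763996245332 [0.56623501 0.08536628] [[-0.0035, -0.0022], [-0.0014, 0.003], [0.0023, 0.0028], [0.0026, -0.0035]]
pin top [0.54534856 0.10382695 0.10509738] [-23.48372942  15.01848807]
[-21.71990645  13.69803771]
[-24.34206937  17.37406289]
plate [ -19.1 -240.2]
plate [ -18.3 -232.4]
plate [  19.2 -233.7]
plate [  18.1 -241.7]
plate [  22.4 -233.4]
plate [ -21.6 -237.7]
plate [ -22.6 -240.6]
plate [  22.9 -239.2]
bolt [-20.3 -74.7]
bolt [ 18.4 -74.4]
bolt [-19.8  61.6]
bolt [18.5 61.1]
bolt [ 20.1 -74.3]
bolt [-19.1 -73.8]
bolt [19.4 60.6]
bolt [-19.6  60.5]
sleeve [array([125.1, -17.6]), array([124.6, -16.9])]
glue top [array([-28.7, 190.6]), array([-23.4, 187.7])]
```

```bash
cat > go.py <<'E'
from fit import *
import sys
from scipy.spatial.transform import Rotation as Ro
# usage: go.py x y z(mm, sander) ; tool x along +sander y, tool down
s=state();T=Ro.from_rotvec(s["eef_rot"])
ys=np.array([-np.sin(th),np.cos(th),0]);z=np.array([0,0,-1.]);G=Ro.from_matrix(np.c_[ys,np.cross(z,ys),z])
x,y,zz=map(float,sys.argv[1:4])
t=s2w((x/1e3,y/1e3),zz/1e3)
print("t",round(s["time"],2),"at sander",(w2s(s["position"])*1e3).round(1),"z",(s["position"][2]*1e3).round(1),"F",s["contact_force"].round(1),"target",t.round(3))
print("shift",(T.inv().apply(t-s["position"])*1e3).round(1),"turn",(T.inv()*G).as_rotvec().round(3),"w",s["gripper_width"].round(4))
E
python3 go.py -60 -300 240; python3 go.py -27 48 200
```

```text
t 0.25 at sander [-215.3 -759.6] z 230.6 F [ 0.2  0.2 -0.2] target [ 0.461 -0.202  0.24 ]
t 0.25 at sander [-215.3 -759.6] z 230.6 F [ 0.2  0.2 -0.2] target [0.547 0.137 0.2  ]Traceback (most recent call last):
  File "go.py", line 10, in <module>
    print("shift",(T.inv().apply(t-s["position"])*1e3).round(1),"turn",(T.inv()*G).as_rotvec().round(3),"w",s["gripper_width"].round(4))
                                                                                                            ^^^^^^^^^^^^^^^^^^^^^^^^
AttributeError: 'float' object has no attribute 'round'
Traceback (most recent call last):
  File "go.py", line 10, in <module>
    print("shift",(T.inv().apply(t-s["position"])*1e3).round(1),"turn",(T.inv()*G).as_rotvec().round(3),"w",s["gripper_width"].round(4))
                                                                                                            ^^^^^^^^^^^^^^^^^^^^^^^^
AttributeError: 'float' object has no attribute 'round'
```

```bash
sed -i 's/s\["gripper_width"\].round(4)/round(s["gripper_width"],4)/' go.py
python3 go.py 0 -300 240; python3 go.py -27 48 200
```

```text
t 0.25 at sander [-215.3 -759.6] z 230.6 F [ 0.2  0.2 -0.2] target [ 0.52  -0.211  0.24 ]
shift [ 413.  -294.9   -9. ] turn [-1.000e-03 -1.000e-03 -1.058e+00] w 0.086
t 0.25 at sander [-215.3 -759.6] z 230.6 F [ 0.2  0.2 -0.2] target [0.547 0.137 0.2  ]
shift [ 560.2 -611.4   31.4] turn [-1.000e-03 -1.000e-03 -1.058e+00] w 0.086
```

```bash
python3 -m creep '[[413,-295,-9,0,0,-1.058,-1],[413,-295,-9,0,0,-1.058,-1],[413,-295,-9,0,0,-1.058,-1],[413,-295,-9,0,0,-1.058,-1],[413,-295,-9,0,0,-1.058,-1],[413,-295,-9,0,0,-1.058,-1],[413,-295,-9,0,0,-1.058,-1],[413,-295,-9,0,0,-1.058,-1]]'; python3 go.py -27 48 200
```

```text
time: 1.05
position: [0.4605, -0.2986, 0.2384]
eef_rot: [-2.384, -2.045, -0.001]
contact_force: [1.3, -0.1, -0.1]
gripper_width: 0.0001
t 1.05 at sander [ -45.3 -395.6] z 238.4 F [ 1.3 -0.1 -0.1] target [0.547 0.137 0.2  ]
shift [443.6  19.3  38.8] turn [ 0.    -0.001  0.002] w 0.0001
```

```bash
python3 -m creep '[[444,19,0,0,0,0,-1],[444,19,0,0,0,0,-1],[444,19,0,0,0,0,-1],[444,19,0,0,0,0,-1],[444,19,0,0,0,0,-1],[444,19,39,0,0,0,-1],[444,19,39,0,0,0,-1],[444,19,39,0,0,0,-1]]';python3 -m creep '[[63,0,20,0,0,0,-1],[63,0,20,0,0,0,-1]]'; python3 go.py -27 46 120
python3 - <<'E'
from h import *
a=vision.capture("scene");b=vision.capture("side");w=vision.capture("wrist")
A=cv2.resize(a["frame"][100:300,220:460],None,fx=2,fy=2)
B=cv2.resize(b["frame"][60:300,220:460],None,fx=1.6667,fy=1.6667)
cv2.imwrite("pics/m2.png",cv2.hconcat([cv2.resize(A,(400,400)),cv2.resize(B,(400,400))]));cv2.imwrite("pics/w2.png",w["frame"])
E
```

```text
time: 1.85
position: [0.5372, 0.0912, 0.2095]
eef_rot: [2.384, 2.046, 0.002]
contact_force: [0.1, -0.9, 0.0]
gripper_width: -0.0004
time: 2.05
position: [0.5458, 0.1573, 0.1879]
eef_rot: [-2.379, -2.049, -0.0]
contact_force: [0.1, -0.5, -1.1]
gripper_width: 0.0002
t 2.05 at sander [-31.3  67.9] z 187.9 F [ 0.1 -0.5 -1.1] target [0.547 0.135 0.12 ]
shift [-22.    4.3  67.8] turn [-0.001 -0.001  0.006] w 0.0002
```

View pics/m2.png

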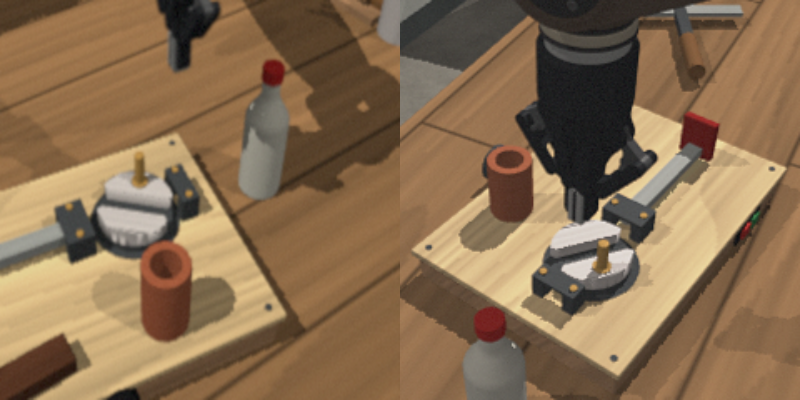

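View pics/w2.png

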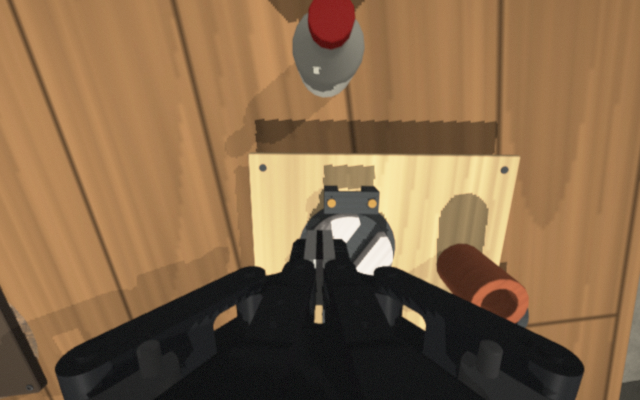

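```bash
python3 -m creep '[[-22,4,30,0,0,0,-1],[-22,4,68,0,0,0,-1],[-22,4,85,0,0,0,-1],[-22,4,104,0,0,0,-1],[-22,4,104,0,0,0,-1],[-22,4,104,0,0,0,-1]]'; python3 go.py -27 20 84
```

```text
time: 2.8
position: [0.5472, 0.1311, 0.0855]
eef_rot: [2.383, 2.047, 0.0]
contact_force: [-0.8, -0.7, 0.8]
gripper_width: 0.0003
t 2.8 at sander [-25.8  42.2] z 85.5 F [-0.8 -0.7  0.8] target [0.543 0.109 0.084]
shift [-22.2  -1.3   1.5] turn [0.    0.    0.004] w 0.0003
```

```bash
cat > look.py <<'E'
from h import *
import sys
n=sys.argv[1]
a=vision.capture("scene");b=vision.capture("side")
A=cv2.resize(a["frame"][130:290,150:410],(780,480),interpolation=cv2.INTER_CUBIC)
B=cv2.resize(b["frame"][110:270,230:470],(720,480),interpolation=cv2.INTER_CUBIC)
cv2.imwrite(f"pics/{n}a.png",A);cv2.imwrite(f"pics/{n}b.png",B)
E
python3 look.py l3
```

```text
(no output)
```

View pics/l3a.png

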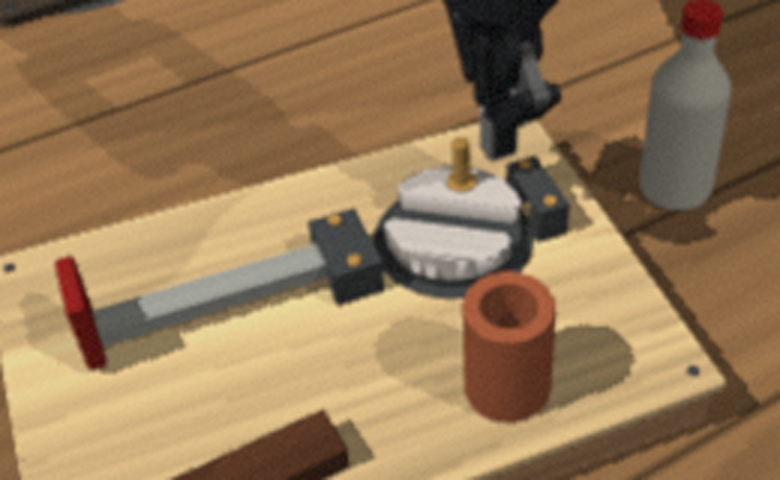

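View pics/l3b.png

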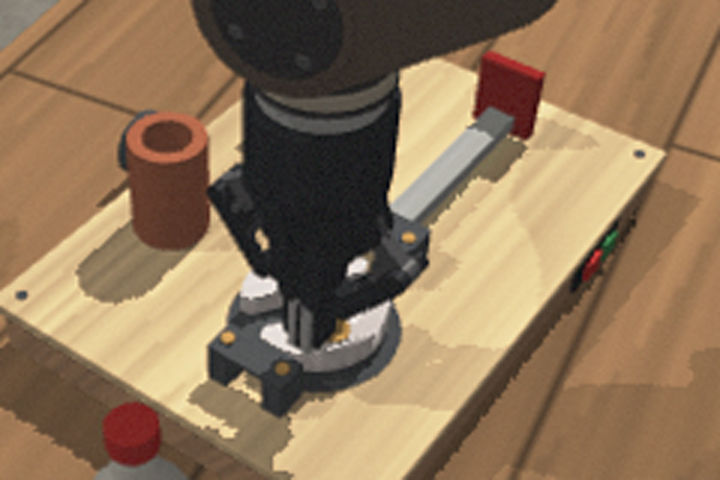

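```bash
python3 -m creep '[[-6,-1,1,0,0,0,-1],[-11,-1,1,0,0,0,-1],[-14,-1,1,0,0,0,-1],[-17,-1,1,0,0,0,-1],[-20,-1,1,0,0,0,-1],[-22,-1,1,0,0,0,-1],[-22,-1,1,0,0,0,-1]]'; python3 go.py -27 17 84;python3 look.py l4
```

```text
time: 3.6
position: [0.5433, 0.1103, 0.0857]
eef_rot: [2.382, 2.047, 0.003]
contact_force: [-1.8, 3.5, 1.1]
gripper_width: -0.0001
t 3.6 at sander [-26.5  21.1] z 85.7 F [-1.8  3.5  1.1] target [0.542 0.106 0.084]
shift [-4.1 -0.6  1.6] turn [ 0.002 -0.001  0.004] w -0.0001
```

View pics/l4a.png

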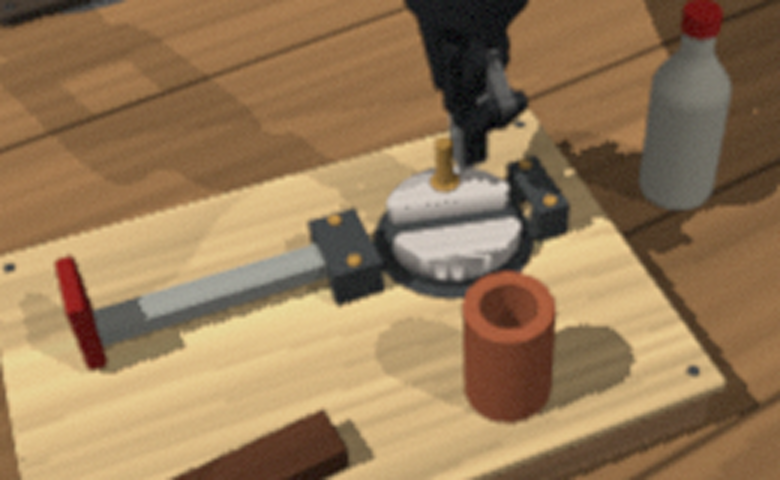

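```bash
python3 -m creep '[[-2,0,1,0,0,0,-1],[-4,0,1,0,0,0,-1],[-4,0,1,0,0,0,-1],[-4,0,1,0,0,0,-1]]'; python3 go.py -27 40 84;python3 look.py l5; python3 - <<'E'
from fit import *
print(w2s(onz(a,150+444/3,130+144/3,.106)))
E
```

```text
time: 4.1
position: [0.5432, 0.1058, 0.0846]
eef_rot: [2.381, 2.047, 0.003]
contact_force: [-0.4, 1.8, 0.2]
gripper_width: 0.0002
t 4.1 at sander [-25.9  16.7] z 84.6 F [-0.4  1.8  0.2] target [0.546 0.129 0.084]
shift [23.3 -1.   0.7] turn [ 0.003 -0.001  0.004] w 0.0002
[-0.02558937  0.00479536]
```

View pics/l5a.png

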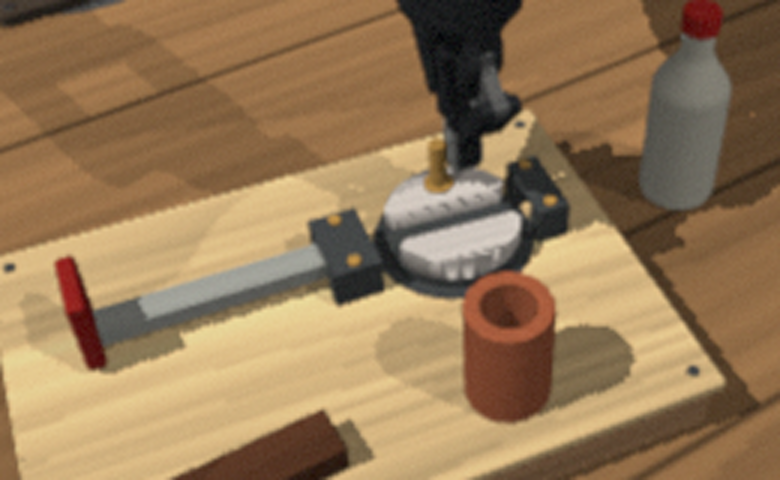

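```bash
python3 -m creep '[[10,-1,0,0,0,0,-1],[23,-1,-10,0,0,0,-1],[23,-1,-50,0,0,0,-1],[0,-1,-95,0,0,0,-1],[-45,-1,-100,0,0,0,-1],[-90,-1,-100,0,0,0,-1],[-120,-1,-100,0,0,0,-1],[-120,-1,-100,0,0,0,-1]]'; python3 go.py 0 -270 190;python3 look.py l6;python3 - <<'E'
from fit import *
w=vision.capture("wrist");cv2.imwrite("pics/w6.png",w["frame"])
pickle.dump(w,open("w6.pkl","wb"))
E
```

```text
time: 5.0
position: [0.5243, -0.015, 0.1858]
eef_rot: [2.383, 2.041, 0.004]
contact_force: [0.1, -0.1, -0.3]
gripper_width: -0.0002
t 5.0 at sander [ -25.9 -105.6] z 185.8 F [ 0.1 -0.1 -0.3] target [ 0.525 -0.181  0.19 ]
shift [-164.4   25.9   -3.9] turn [0.005 0.001 0.001] w -0.0002
```

View pics/l6a.png

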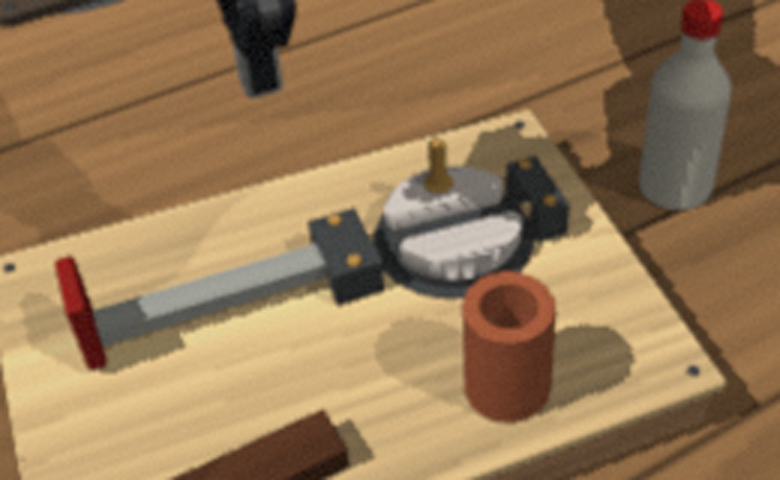

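View pics/w6.png

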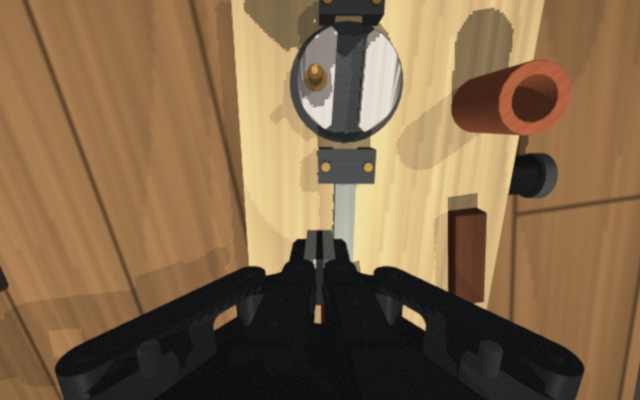

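View pics/l6b.png

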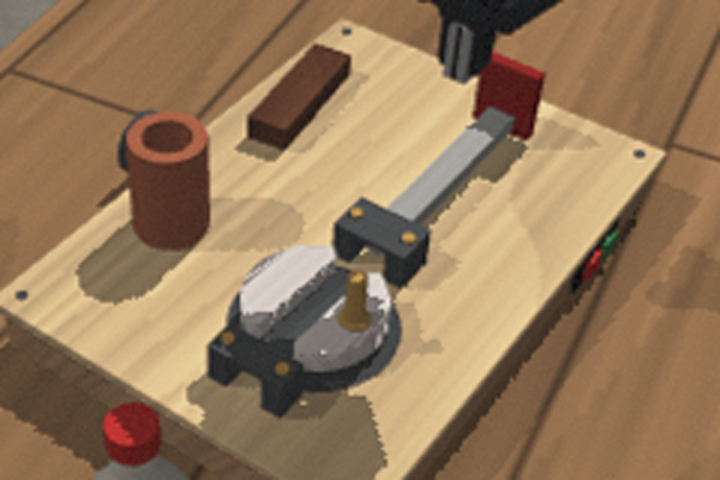

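```bash
python3 - <<'E'
from fit import *
w=pickle.load(open("w6.pkl","rb"))
g=cv2.cvtColor(w["frame"],cv2.COLOR_BGR2GRAY)
for r in range(35,126,10): print(r,g[r,326:372:2])
L=[];Rr=[]
for r in range(45,112,3):
    d=np.diff(cv2.GaussianBlur(g,(3,3),0)[r].astype(int))
    Rr.append((352+np.argmax(d[352:372])+.5,r)); L.append((328+np.argmin(d[328:346])+.5,r))
for n,P in(("L",L),("R",Rr)):
    X=np.array([w2s(onz(w,*p,.07)) for p in P]);
    f=np.polyfit(X[:,1],X[:,0],1);f=np.polyfit(X[abs(X[:,0]-np.polyval(f,X[:,1]))<.0015,1],X[abs(X[:,0]-np.polyval(f,X[:,1]))<.0015,0],1)
    print(n,"slope dx/dy",f[0],"x0 mm",f[1]*1e3,(X[:,0]*1e3).round(1))
print("bolts",[(w2s(onz(w,*p,.073))*1e3).round(1) for p in((326,167),(368,167),(328,3),(376,3))])
print("pintop",(w2s(onz(w,315,68,.106))*1e3).round(1),"pin base",(w2s(onz(w,317,86,.07))*1e3).round(1))
E
```

```text
35 [137 137 140 141 141 130  49  44  44  46  50  46  49  38  39  45  45  42
  48  47  50 113 139]
45 [137 137 140 138 140 112  49  51  50  49  50  49  50  49  52  65  77  75
  68  63  94 159 202]
55 [136 139 140 139 137  97  80  74  60  48  52  72  80  72  70  69  69  70
  60  85 192 223 220]
65 [135 138 139 171 192  91  82  81  80  82  82  81  78  70  70  71  68  70
  64 102 220 221 220]
75 [113 139 145 220 177  79  76  77  79  77  78  79  79  71  67  71  69  67
  70 170 223 222 218]
85 [131 139 139 186 118  80  80  80  82  80  79  79  75  68  68  68  68  46
 128 222 222 220 218]
95 [137 141 188 205  90  81  82  82  81  80  81  79  71  68  69  70  60  72
 166 222 221 218 218]
105 [225 224 224 179  77  78  77  76  76  78  78  71  68  65  66  67  65 100
 220 222 220 219 220]
115 [225 225 223 118  78  76  77  78  77  78  76  68  67  68  67  67  67 172
 223 221 220 219 220]
125 [225 215 148  80  79  77  78  78  78  76  68  69  69  66  69  68 124 220
 222 220 221 220 221]
L slope dx/dy 0.05659941421941228 x0 mm -12.715582622141183 [-11.2 -11.1 -11.9 -11.9 -11.8 -11.8 -11.8 -11.7 -12.5 -12.5 -12.4 -12.4
 -13.2 -13.2 -13.1 -13.1 -13.1 -13.9 -13.9 -13.8 -13.8 -13.7 -14.6]
R slope dx/dy 0.062005922262735054 x0 mm 12.335716398411442 [14.9 14.1 13.4 13.5 12.8 12.9 13.  13.1 12.3 12.4 12.6 12.7 11.9 12.
 12.1 12.2 11.5 11.6 11.7 10.9 11.  11.1 10.3]
bolts [array([-19.1, -76.5]), array([ 19.8, -76.4]), array([-18.8,  55.6]), array([19.7, 55.8])]
pintop [-28.9   1.8] pin base [-27.5  -6.2]
```

```bash
python3 - <<'E'
from fit import *
f=pickle.load(open("w6.pkl","rb"))["frame"]
cv2.imwrite("pics/w6z.png",cv2.resize(f[0:190,270:430],None,fx=3,fy=3,interpolation=cv2.INTER_CUBIC))
E
```

```text
(no output)
```

View pics/w6z.png

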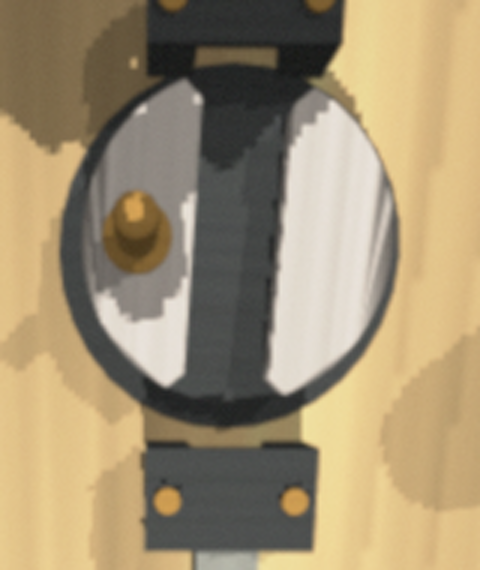

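```bash
python3 -m creep '[[45,1,0,0,0,0,-1],[95,1,0,0,0,0,-1],[140,1,0,0,0,0,-1],[146,1,30,0,0,0,-1],[146,1,70,0,0,0,-1],[146,1,101,0,0,0,-1],[146,1,101,0,0,0,-1],[146,1,101,0,0,0,-1]]'; python3 go.py -26 15 84
```

```text
time: 5.95
position: [0.5474, 0.1336, 0.0842]
eef_rot: [2.379, 2.049, 0.003]
contact_force: [0.7, -0.7, 0.6]
gripper_width: -0.0
t 5.95 at sander [-26.1  44.7] z 84.2 F [ 0.7 -0.7  0.6] target [0.543 0.104 0.084]
shift [-29.7  -0.1   0.2] turn [ 0.003 -0.001  0.006] w -0.0
```

```bash
python3 -m creep '[[-8,0,0,0,0,0,-1],[-18,0,0,0,0,0,-1],[-25,0,0,0,0,0,-1],[-27.5,0,0,0,0,0,-1],[-28.5,0,0,0,0,0,-1],[-29.5,0,0,0,0,0,-1],[-29.5,0,0,0,0,0,-1],[-29.5,0,0,0,0,0,-1]]'; python3 go.py -26 15 84
```

```text
time: 6.75
position: [0.5432, 0.1045, 0.0843]
eef_rot: [2.378, 2.049, 0.004]
contact_force: [0.4, 2.0, 1.6]
gripper_width: 0.0001
t 6.75 at sander [-25.7  15.4] z 84.3 F [0.4 2.  1.6] target [0.543 0.104 0.084]
shift [-0.4 -0.3  0.3] turn [ 0.003 -0.001  0.007] w 0.0001
```

```bash
python3 -m creep '[[10,0,0,0,0,0,-1],[25,0,-10,0,0,0,-1],[25,0,-50,0,0,0,-1],[0,0,-95,0,0,0,-1],[-45,0,-100,0,0,0,-1],[-90,0,-100,0,0,0,-1],[-120,0,-100,0,0,0,-1],[-120,0,-100,0,0,0,-1]]'; python3 go.py 0 -290 190;python3 - <<'E'
from fit import *
w=vision.capture("wrist")
g=cv2.cvtColor(w["frame"],cv2.COLOR_BGR2GRAY);g=cv2.GaussianBlur(g,(3,3),0)
cv2.imwrite("pics/w7z.png",cv2.resize(w["frame"][0:190,270:430],None,fx=3,fy=3,interpolation=cv2.INTER_CUBIC))
L=[];Rr=[]
for r in range(45,112,3):
    d=np.diff(g[r].astype(int))
    Rr.append((350+np.argmax(d[350:372])+.5,r)); L.append((328+np.argmin(d[328:346])+.5,r))
for n,P in(("L",L),("R",Rr)):
    X=np.array([w2s(onz(w,*p,.07)) for p in P]);
    f=np.polyfit(X[:,1],X[:,0],1);k=abs(X[:,0]-np.polyval(f,X[:,1]))<.0015;f=np.polyfit(X[k,1],X[k,0],1)
    print(n,f,(X[:,0]*1e3).round(1))
E
```

```text
time: 7.55
position: [0.5252, -0.0162, 0.185]
eef_rot: [2.381, 2.045, 0.003]
contact_force: [1.0, 0.3, 0.5]
gripper_width: -0.0001
t 7.55 at sander [ -24.9 -106.7] z 185.0 F [1.  0.3 0.5] target [ 0.522 -0.201  0.19 ]
shift [-183.4   24.3   -4.8] turn [0.004 0.001 0.003] w -0.0001
L [ 0.01065192 -0.01283619] [-12.4 -12.3 -12.3 -13.1 -13.1 -13.  -13.  -13.  -12.9 -12.9 -12.8 -12.8
 -12.8 -12.7 -12.7 -12.6 -12.6 -12.6 -13.4 -13.4 -13.3 -13.3 -13.2]
R [0.00795004 0.0121533 ] [17.  12.9 12.1 12.3 12.4 11.6 11.7 11.8 12.8 12.  12.1 12.2 12.3 12.4
 12.5 11.8 11.9 12.  12.1 12.2 12.3 11.5 11.6]
```

View pics/w7z.png

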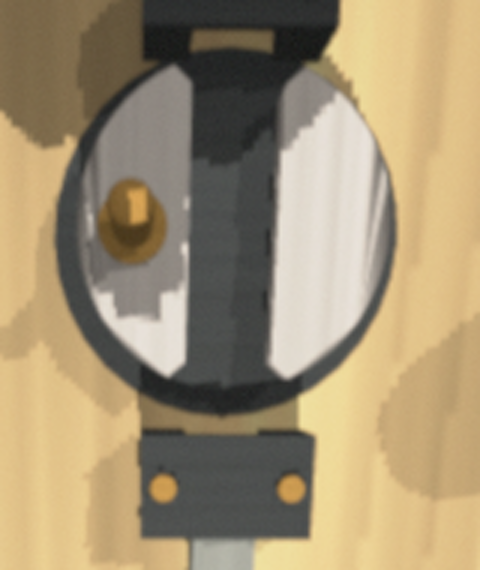

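```bash
python3 -m creep '[[-50,12,-5,0,0,0,-1],[-100,25,-5,0,0,0,-1],[-150,25,-5,0,0,0,-1],[-178,25,-5,0,0,0,-1],[-178,25,20,0,0,0,-1],[-178,25,60,0,0,0,-1],[-178,25,100,0,0,0,-1],[-178,25,100,0,0,0,-1]]'; python3 go.py 0 -250 70; python3 look.py l8
```

```text
time: 8.4
position: [0.52, -0.1903, 0.0784]
eef_rot: [-2.372, -2.043, 0.002]
contact_force: [-0.5, -0.9, -0.4]
gripper_width: -0.0004
t 8.4 at sander [  -3.1 -279.5] z 78.4 F [-0.5 -0.9 -0.4] target [ 0.528 -0.162  0.07 ]
shift [29.4  3.4  8.6] turn [-0.009 -0.006  0.006] w -0.0004
```

View pics/l8a.png

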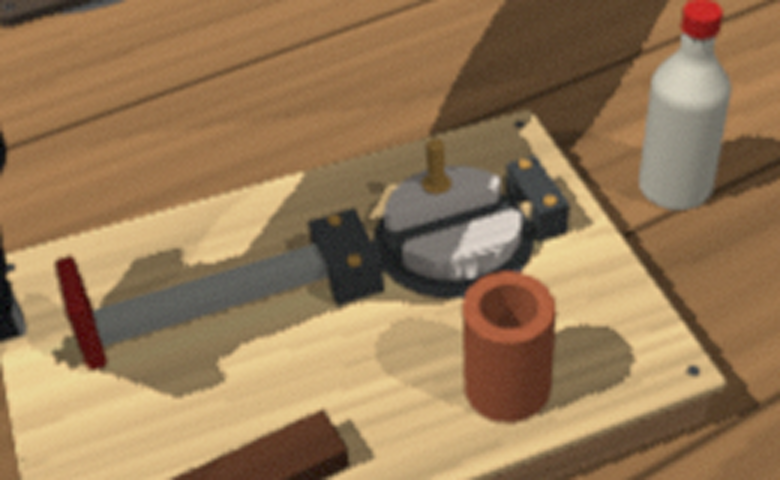

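```bash
python3 -m creep '[[10,3,8,0,0,0,-1],[20,3,8,0,0,0,-1],[26,3,8,0,0,0,-1],[32,3,8,0,0,0,-1],[38,3,8,0,0,0,-1],[44,3,8,0,0,0,-1],[50,3,8,0,0,0,-1],[56,3,8,0,0,0,-1]]'; python3 go.py 0 -121 70
```

```text
time: 9.3
position: [0.5359, -0.138, 0.0773]
eef_rot: [2.379, 2.048, 0.005]
contact_force: [0.8, -3.6, 1.9]
gripper_width: 0.0001
t 9.3 at sander [   4.5 -225.4] z 77.3 F [ 0.8 -3.6  1.9] target [ 0.548 -0.034  0.07 ]
shift [104.4  -4.    7.4] turn [ 0.003 -0.001  0.006] w 0.0001
```

```bash
python3 -m creep '[[6,-1,1,0,0,0,-1],[13,-1,1,0,0,0,-1],[20,-2,1,0,0,0,-1],[27,-2,1,0,0,0,-1],[34,-2,1,0,0,0,-1],[41,-2,1,0,0,0,-1],[48,-2,1,0,0,0,-1],[54,-2,1,0,0,0,-1]]'; python3 go.py 0 -121 75; python3 look.py l9
```

```text
time: 10.1
position: [0.542, -0.0837, 0.0762]
eef_rot: [2.379, 2.049, 0.005]
contact_force: [1.2, -3.4, 0.6]
gripper_width: -0.0004
t 10.1 at sander [   2.2 -170.8] z 76.2 F [ 1.2 -3.4  0.6] target [ 0.548 -0.034  0.075]
shift [49.8 -1.9  1.2] turn [ 0.003 -0.001  0.006] w -0.0004
```

View pics/l9a.png

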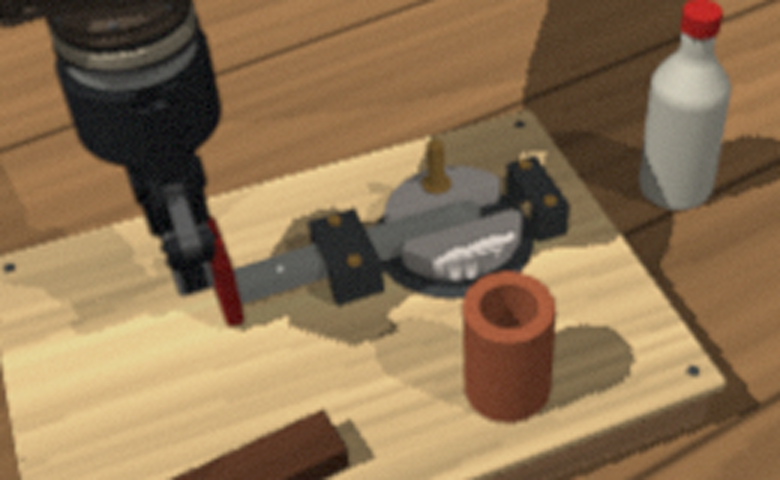

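```bash
python3 -m creep '[[7,-1,1,0,0,0,-1],[14,-1,1,0,0,0,-1],[21,-1,1,0,0,0,-1],[28,-1,1,0,0,0,-1],[33,-1,1,0,0,0,-1],[38,-1,1,0,0,0,-1],[42,-1,1,0,0,0,-1],[45,-1,1,0,0,0,-1]]'; python3 go.py 0 -121 75
```

```text
time: 11.0
position: [0.5469, -0.0378, 0.0748]
eef_rot: [-2.379, -2.05, -0.004]
contact_force: [1.2, -2.6, -0.5]
gripper_width: -0.0004
t 11.0 at sander [-1.000e-01 -1.247e+02] z 74.8 F [ 1.2 -2.6 -0.5] target [ 0.548 -0.034  0.075]
shift [ 3.7  0.1 -0.2] turn [ 0.001 -0.003  0.006] w -0.0004
```

Creep on until the end stop shows in the force.

```bash
python3 -m creep '[[1,0,0,0,0,0,-1],[2,0,0,0,0,0,-1],[3,0,0,0,0,0,-1],[3,0,0,0,0,0,-1]]'; python3 go.py 0 -121 75;  python3 -m creep '[[1,0,0,0,0,0,-1],[2,0,0,0,0,0,-1],[2,0,0,0,0,0,-1]]'; python3 go.py 0 -121 75
```

```text
time: 11.4
position: [0.5471, -0.0369, 0.0749]
eef_rot: [2.378, 2.051, -0.002]
contact_force: [-0.6, -9.4, 0.2]
gripper_width: 0.0001
t 11.4 at sander [-1.000e-01 -1.238e+02] z 74.9 F [-0.6 -9.4  0.2] target [ 0.548 -0.034  0.075]
shift [ 2.8  0.1 -0.1] turn [0.    0.002 0.007] w 0.0001
time: 11.7
position: [0.547, -0.037, 0.0749]
eef_rot: [2.375, 2.05, -0.007]
contact_force: [-0.1, -9.4, -0.5]
gripper_width: 0.0002
t 11.7 at sander [-1.000e-01 -1.239e+02] z 74.9 F [-0.1 -9.4 -0.5] target [ 0.548 -0.034  0.075]
shift [ 2.9  0.1 -0.1] turn [-0.     0.006  0.008] w 0.0002
```

```bash
python3 -m creep '[[-5,0,0,0,0,0,-1],[-25,0,0,0,0,0,-1],[-40,0,-40,0,0,0,-1],[-40,0,-80,0,0,0,-1],[-70,0,-100,0,0,0,-1],[-100,0,-100,0,0,0,-1],[-130,0,-100,0,0,0,-1],[-130,0,-100,0,0,0,-1]]'; python3 look.py l10; python3 - <<'E'
from fit import *
w=vision.capture("wrist");pickle.dump(w,open("w10.pkl","wb"));cv2.imwrite("pics/w10.png",w["frame"])
E
```

```text
time: 12.5
position: [0.5275, -0.1669, 0.1757]
eef_rot: [2.38, 2.047, -0.007]
contact_force: [0.5, 0.2, -0.4]
gripper_width: -0.0002
```

View pics/l10a.png

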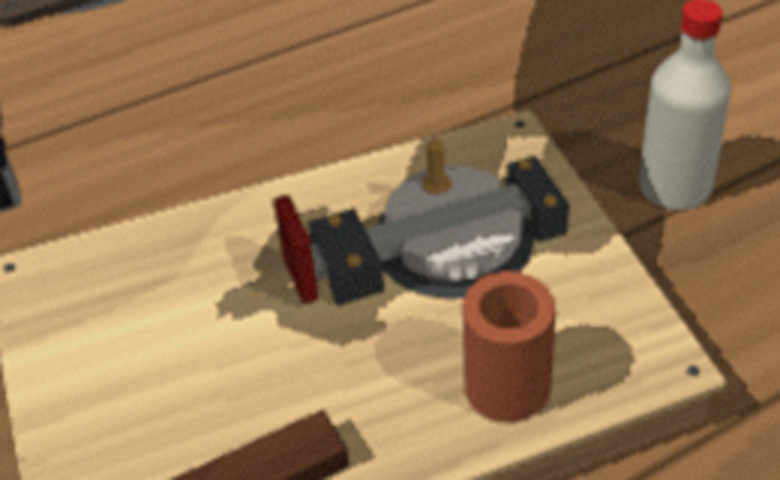

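View pics/l10b.png

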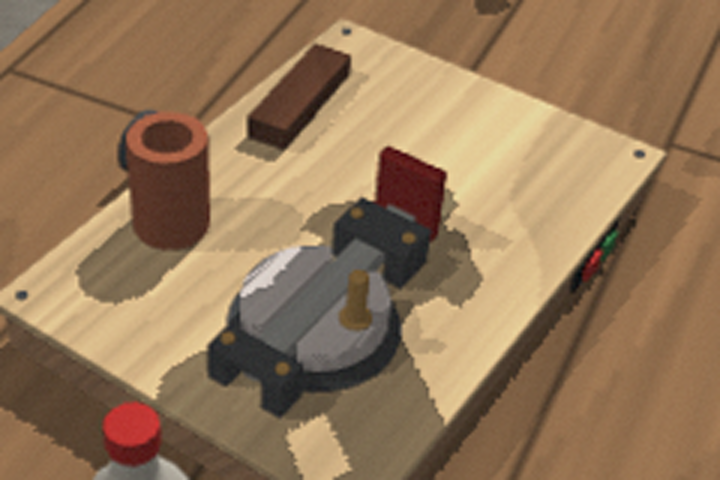

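View pics/w10.png

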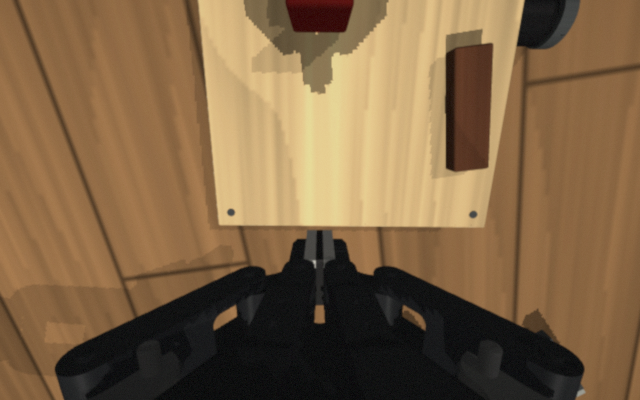

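```bash
python3 - <<'E'
from fit import *
import cv2
sc=vision.capture("scene");sd=vision.capture("side")
def red(c,x0,x1,y0,y1):
    h=cv2.cvtColor(c["frame"],cv2.COLOR_BGR2HSV);H,S,V=cv2.split(h)
    m=(((H<7)|(H>173))&(S>150)&(V>50)).astype(np.uint8);k=np.zeros_like(m);k[y0:y1,x0:x1]=m[y0:y1,x0:x1]
    p=cv2.findNonZero(k);q=cv2.approxPolyDP(cv2.convexHull(p),1.5,True)[:,0];return q
for n,c,bx in(("scene",sc,(230,262,190,235)),("side",sd,(345,390,150,195))):
    for p in red(c,*bx): print(n,p,"z106",(w2s(onz(c,*p,.106))*1e3).round(1),"z50",(w2s(onz(c,*p,.05))*1e3).round(1))
w=pickle.load(open("w10.pkl","rb"))
for p in((294,31),(347,31),(316,31)): print("wrist z50",(w2s(onz(w,*p,.05))*1e3).round(1))
for p in((231,212),(473,214)): print("screw z45",(w2s(onz(w,*p,.045))*1e3).round(1))
cv2.imwrite("pics/z11.png",cv2.hconcat([cv2.resize(sc["frame"][170:250,225:345],(400,267*1),interpolation=cv2.INTER_CUBIC),cv2.resize(sd["frame"][150:250,295:395],(267,267),interpolation=cv2.INTER_CUBIC)]))
E
```

```text
scene [252 230] z106 [  67.5 -117. ] z50 [  17.9 -108. ]
scene [244 214] z106 [  25.9 -118.8] z50 [ -28.5 -109.9]
scene [243 196] z106 [ -19.2 -107.4] z50 [-78.8 -97.2]
scene [246 197] z106 [ -14.4 -103.1] z50 [-73.4 -92.4]
scene [252 208] z106 [  17.3 -101.4] z50 [-38.1 -90.6]
scene [255 228] z106 [  65.2 -111. ] z50 [  15.3 -101.2]
side [373 189] z106 [-44.5 -50.4] z50 [ -18.3 -104.9]
side [356 177] z106 [ -3.4 -59. ] z50 [  27.2 -114.5]
side [357 161] z106 [ 19.7 -98.4] z50 [  52.8 -158.2]
side [359 159] z106 [  19.9 -105.7] z50 [  53.  -166.3]
side [377 167] z106 [ -19.5 -106.2] z50 [   9.4 -166.9]
side [376 183] z106 [-40.6 -67. ] z50 [ -14.1 -123.4]
wrist z50 [ -22.  -111.5]
wrist z50 [  23.6 -111.2]
wrist z50 [  -3.1 -111.3]
screw z45 [ -90.3 -277.2]
screw z45 [ 160.  -277.4]
```

View pics/z11.png

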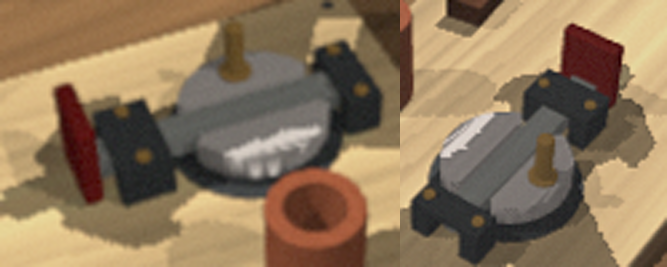

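```bash
python3 -c "
from rig import workorder;print(workorder.finish_job())"
```

```text
the job is handed in; nothing more can be done
None
```

The spindle is locked as far as my checks can show, and the job is handed in; handing in gave no verdict. The robot's clock read about 13 s.

- **Disc:** I pushed the brass pin counter-clockwise with shut fingers towards disc angle pi. The first push left the slot about 0.06 rad off, so I pushed again, and the wrist image then showed it within about 0.01 rad.
- **Bar:** I pushed the red plate slowly against 3–4 N until it stopped at 9.4 N with no further movement.
- **Fully home:** I then backed off and measured the plate's rear face, which should be at y = -111 mm when home. The wrist camera gave -111 mm, and the scene and side cameras gave about -106 to -109 mm. Those readings are within a few millimetres of each other. In the pictures the bar runs right through the disc into the far bracket.
- **One disagreement:** the tool position at the stop put the plate between -113 and -115 mm, depending on the fingertip half-width assumed (11 or 9 mm), so 2 to 4 mm short. I trusted the hard stop and the camera readings over this.
- **Other objects:** the sleeve, blank and bottle look unmoved in the last pictures, judged by eye. The gripper was clear of everything when I handed in.

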